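# Free the swing bolt of a small pressure pot

### The job

Get the pressure pot ready for opening: unscrew the wing nut (counter-clockwise from above) only until its collar comes clear of the lip of the slotted lug, leaving it no more than 2.5 mm above the lip so that it keeps its hold on the thread, then swing the eyebolt out of the slot and down until it rests on its stop. The height of the lip differs from pot to pot, so feel for the moment it comes free; never drag the nut hard against the lip, and leave the things standing around alone.

Things in the scene. Friction and masses are not known exactly. Their poses are not given: they have to be found in the camera images.
- pot: Steel pressure pot, fixed, 132 mm across; lid rim at 74 mm, middle 82, brass vent 94. Origin: centre of its underside; x from the front (bolt side) to the rear, z up. In front the lid's lug, two tines with upper face at 71 mm, holds the upright eyebolt in a 10 mm slot open to the front; bolt axis 85 mm before the middle. The lip: a 12 mm wide, 3 mm thick steel horn on each tine's front end.
- collar: Round steel collar under the wing nut, 20 mm across, 5 thick; rises with the nut but does not turn. Origin: on the bolt axis at its underside; z up the bolt, x as the pot's. Starts 0 to 1.3 mm above the tines, held in behind the lip, 9.5 mm before the bolt axis, whose edge is 2 to 8 mm above the tines (not measured). It tilts out freely from 1.2 mm over the edge. At most 20 N on either horn.
- wings (a point): Middle of the wing nut's wings, on the bolt axis, 21 mm above the collar's underside. The wings: an upright bar 46 mm long (this point's x), 10 mm thick (its y), 20 mm high, the bolt's end in a gap between them; below, a hub 13 mm wide. Counter-clockwise from above loosens; it rises 16 mm per turn, turns stiffly (0.06 N m), stays where left; thread end stop 0.8 turn from tight.
- bolt (a joint): Swing angle of the eyebolt (rad) about a level pivot: 0 upright in the slot (inner stop), growing as its upper end swings outward (the pot's -x) and down, 1.2 at the stop bar. It swings stiffly (0.09 N m, about 1 N at the wings) and stays where it is left.
- bolt_pivot (a point): Pivot of the eyebolt, on its axis, 14 mm above the table and 85 mm in front of the pot's middle. The bolt is a rod 8 mm thick that ends 104 mm from here. The bolt swings about this point's y axis.
- bottle: Small brown reagent bottle with a black cap, 34 mm across, 63 mm high, to be left alone. Origin: centre of its underside.
- tape: Roll of tape lying flat, 61 mm across, 19 mm high, to be left alone. Origin: centre of its underside.
- white_bottle: Small white reagent bottle, 34 mm across, 59 mm high, to be left alone. Origin: centre of its underside.

How it is judged (in metres and radians):
On the way, in this order (a step that is already met when the one before it is completed fails the run):
1. the nut is unscrewed until the collar's underside is level with the lip's edge (0.5 mm allowed) or above it, the bolt still standing in the slot (z of keeper_c0 in the frame of collar below -0.0105 m and value of joint bolt below 0.2 rad), for 0.1 s.
2. the bolt is swung out and down (value of joint bolt above 1.05 rad), for 0.1 s.
At the end, for the whole second after the job is handed in: the bolt is swung out and down to its stop (over 1.05 of 1.2 rad) and at rest, with the nut still well on the thread (collar less than 69 mm from the pivot) (value of joint bolt above 1.05 rad and distance between collar and bolt_pivot below 0.069 m and linear speed of collar below 0.02 m/s); the robot touches nothing.
It fails at once if the nut is backed off too far: collar's underside over 2.5 mm above the lip's edge with the bolt upright (keeper_c0 is one of the lip's two horns, its centre 11 mm below the edge) (z of keeper_c0 in the frame of collar below -0.0135 m and value of joint bolt below 0.1 rad).
It fails at once if the collar is dragged against either horn of the lip with over 20 N (contact force between collar and keeper_c0 above 20 N or contact force between collar and keeper_c2 above 20 N).
It fails at once if a bystander is moved by over 15 mm (distance of any of bottle, tape, white_bottle from where it was at the start of the episode above 0.015 m).
It also fails if it takes over 72 s, if anything falls off the work surface, if the arm or the gripper's body presses on something with over 40 N, if the wrist force passes 120 N, or if a joint passes its speed limit or range.

### The arm

A 6-joint arm with a two-finger parallel gripper is mounted at the origin on a cart in front of the work surface, level with it; the furniture and walls round the work are solid. World frame = base frame: x ahead of the robot, y to its left, z up, the work surface at z = 0. Lengths are in m, angles in degrees, forces in N, time in s.
With the tool pointing down it reaches from about 0.4 to 0.825 m from the base axis. Payload 7 kg.
Tool frame: the origin (TCP) lies on the front face of the gripper's body, between the roots of the fingers; the fingertips stand 66 mm ahead of it and the grasp point (between the pads) lies 47 mm ahead of it; z points along the fingers, y is the line along which they close (so a half turn about z gives the same grasp; the last joint's range is limited). The gripper opens to 88 mm and grips with 3 to 60 N. Pads are 19 mm wide; open, the fingers measure 130 mm over their backs; the gripper's body (78 mm by 193 mm) begins 47 mm behind the grasp point.
Start: joints at [84.689, 20.546, 0.682, 0, -70.136, -16.507], TCP at [0.251, 0.627, 0.292] pointing down, gripper open.
Joint ranges: [-176.03, 176.03], [-82.01, 121.73], [-58.28, 71.71], [-173.87, 95.51], [-174.79, -0.11], [-173.66, 173.66]. Speed limits (degrees/s): [136.94, 136.94, 172.46, 180, 180, 180].

### API

Orientations are given as [roll, pitch, yaw] about the fixed x, y, z axes, in that order (R = Rz(yaw) Ry(pitch) Rx(roll)).
In Python, from plant import ctrl gives the robot as it stands.
- The arm moves only by the tool send_rows, never from a script. Its argument "deltas" is a list of rows, each a list of 2 entries, a list of its own where there are three numbers: the shift along the tool's x, y, z each as a share of 800 mm, from -1 to 1, then the turn about the tool's z as a share of 90 degrees, from -1 to 1. A call has exactly 5 rows; each row is the pose to reach, as a shift and turn from the pose commanded when the call began, along the tool's axes at that moment; what a row does not reach only later rows make up. A row lasts 1/12 s, in which the tool goes at most 41.7 mm and 7.16 degrees, less where a joint would pass 70% of its speed; a pose out of reach is approached as far as the arm can. A call with a number of a shift or a turn outside -1 to 1 is refused whole. A call with a gripper value outside its range is refused whole. "gripper" is the opening, from 0 (shut) to 1 (fully open), set as the call begins (left out, the last holds). The fingers move at their own pace and stop on an object; the grip force is fixed at half the most. Time passes only in rows, so rows that repeat a pose let the fingers close, or fill a call up. It gives the time, the measured TCP pose, the force, the opening and the grip force at its end, in the units of the state.
- ctrl.get_obs(): the state, without advancing time (a new reading comes with each control period).
- ctrl.snapshot(name): name is "scene" or "top" or "wrist"; returns a dict with "color" (400x640x3 uint8, red, green, blue), "vertical_fov" (degrees; the focal length in pixels is half the picture's height over the tangent of half this angle, whatever the lens; pixels are square), "cx", "cy" (the principal point, pixels), "rvec" (rotation vector, rad) and "tvec" (3), from world to camera coordinates, as OpenCV has them. Camera axes: x right, y down, z forward; pixel columns grow to the right and rows downward; lengths in m; the calibration is good to about 2 mm. A picture is of the moment at which its call begins. There is no depth.
- ctrl.close_job(): hands the job in; it is judged then, once.
Trained networks look in a picture, given as the dict that the camera call returned (one of the last four; its "shot" number tells which), for a name from the list of things; names that differ only in an ending like _2 or _b are one class to them, and where a whole thing is asked for, a point or a joint stands for the part that bears it (a point fixed in the world has none). Each returns a list of dicts, best first, with "conf" (0 to 1); they miss things now and then, are a little off and sometimes report something else, mostly with a low value. They report only what shows in the picture. A call takes as long as a camera call.
- ctrl.boxes_of(picture, thing): "xy" ([column, row] as shares, 0 to 1, of the picture: columns of its width, rows of its height, amid what is visible of it).
- ctrl.cut_out(picture, thing): "pixels" (400x640 bool, what is visible of it) and "xy" ([column, row] as shares, 0 to 1, of the picture: columns of its width, rows of its height, amid what is visible of it).
The state is a dict: "clock": time; "joint_pos": joint angles; "qvel": joint speeds; "tau": joint torques, N m; "tool_pos": TCP position; "orientation": TCP orientation; "force": force on the tool from outside, world axes, zero at the start; "moment": the same for the moment, N m; "opening": finger opening in m; "gripper_force": force on a finger pad.
Only numpy, scipy, OpenCV 4.12 (cv2) and the standard library are available. Lean on these libraries where they do the work, as an engineer would, in place of code of your own. Each camera call takes 0.05 s, during which the arm holds its last target. There are 200 camera calls.

## Working session

There is one attempt and no reset: what is moved stays moved. The work goes in short steps, Python scripts to look and compute and a tool call to move; the robot and the scene stay as the last step left them, time stands still between calls to the robot, and variables do not carry over. Pictures are saved under pics/ and viewed, at most 10 in all, crops included, and the job is handed in when it is done.

Besides the shell and the picture viewer there is one more tool, called after "Request:" by a JSON object that holds its "method" and its "body". send_rows: Moves the arm, as the interface text tells. Shift numbers are shares of 800 mm and turn numbers shares of 90 degrees, none past 1 either way. Its arguments: {"type":"object","properties":{"deltas":{"type":"array","items":{"type":"array"}},"gripper":{"type":"number"}},"required":["deltas"]}

```bash
mkdir -p pics
cat > h.py <<'E'
import numpy as np,cv2
from plant import ctrl
from scipy.spatial.transform import Rotation as R
def cam(p):
    f=200/np.tan(np.radians(p["vertical_fov"])/2)
    K=np.array([[f,0,p["cx"]],[0,f,p["cy"]],[0,0,1]]);Rm=cv2.Rodrigues(np.array(p["rvec"],float))[0]
    return K,Rm,np.array(p["tvec"],float).ravel()
def onz(p,uv,z):
    K,Rm,t=cam(p);c=-Rm.T@t;d=Rm.T@np.linalg.inv(K)@np.array([uv[0],uv[1],1.])
    return c+d*(z-c[2])/d[2]
def proj(p,X):
    K,Rm,t=cam(p);q=(K@(Rm@np.atleast_2d(X).T+t[:,None])).T;return q[:,:2]/q[:,2:]
def save(p,n):cv2.imwrite("pics/"+n,p["color"][:,:,::-1])
E
cat > a.py <<'E'
from h import *
Z=dict(pot=.07,collar=.075,wings=.095,bottle=.06,tape=.019,white_bottle=.055)
for n in("scene","top","wrist"):
    p=ctrl.snapshot(n);save(p,n+"0.png")
    for k,z in Z.items():
        for d in ctrl.boxes_of(p,k)[:2]:
            uv=np.array(d["xy"])*[640,400];print(n,k,round(d["conf"],2),uv.round(),onz(p,uv,z).round(3))
o=ctrl.get_obs();print(o)
E
python3 a.py; python3 -c "
import cv2,numpy as np
a=cv2.imread('pics/scene0.png');b=cv2.imread('pics/top0.png');c=cv2.imread('pics/wrist0.png')
cv2.imwrite('pics/m0.png',cv2.resize(np.vstack([np.hstack([a,b]),np.hstack([c,c*0])]),(800,500),interpolation=cv2.INTER_AREA))"
```

```text
scene pot 0.71 [325. 224.] [0.62  0.301 0.07 ]
scene collar 0.61 [294. 201.] [0.499 0.286 0.075]
scene wings 0.51 [291. 201.] [0.525 0.264 0.095]
scene bottle 0.83 [297. 257.] [0.676 0.192 0.06 ]
scene bottle 0.15 [295. 198.] [0.468 0.306 0.06 ]
scene tape 0.61 [341. 200.] [0.485 0.444 0.019]
scene tape 0.34 [297. 197.] [0.403 0.346 0.019]
scene white_bottle 0.8 [372. 213.] [0.627 0.438 0.055]
scene white_bottle 0.62 [299. 198.] [0.463 0.319 0.055]
top pot 0.76 [307. 216.] [0.58  0.323 0.07 ]
top wings 0.26 [333. 249.] [0.517 0.279 0.095]
top bottle 0.63 [368. 182.] [0.641 0.21  0.06 ]
top tape 0.79 [243. 271.] [0.483 0.447 0.019]
top white_bottle 0.78 [233. 219.] [0.579 0.459 0.055]
{'clock': 1.05, 'joint_pos': array([ 8.46896118e+01,  2.05463227e+01,  6.82412979e-01, -3.62301025e-04,
       -7.01365159e+01, -1.65061630e+01]), 'qvel': array([ 0.0265989 , -0.01873246,  0.03701011,  0.1086611 ,  0.00364747,
        0.06128607]), 'tau': array([ 8.48323634e-04, -5.82396340e+01,  2.93306100e+01,  7.00231522e+00,
        1.23571884e-02, -3.39913049e-05]), 'tool_pos': array([0.2508698 , 0.62662567, 0.29216398]), 'orientation': array([ 1.79999495e+02,  2.05785374e-04, -2.18166743e+01]), 'force': array([ 0.26008057,  0.65738739, -0.22141758]), 'moment': array([-0.04054693,  0.0187615 ,  0.01681462]), 'gripper_force': 0.0, 'opening': 0.087550410815629}
```

View pics/m0.png

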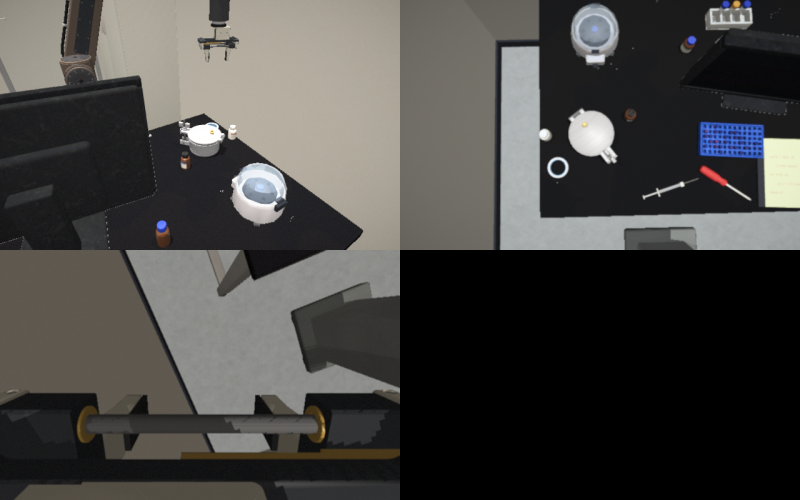

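Top view: pot at about (307,213) px, eyebolt and wings at about (336,250) pointing toward the robot, brown bottle to its right, white bottle and tape to its left. I'm moving above the bolt for a closer look.

Request:
{"method": "send_rows", "body": {"deltas": [[[0.042, 0.026, 0], 0], [[0.084, 0.052, 0], 0], [[0.126, 0.078, 0], 0], [[0.168, 0.104, 0], 0], [[0.21, 0.13, 0], 0]], "gripper": 1}}

```text
clock: 1.47
tool_pos: [0.3688, 0.4661, 0.2923]
orientation: [-180.0, -0.0, -21.8]
force: [1.8, 0.2, -0.8]
opening: 0.0877
gripper_force: 0.0
```

Request:
{"method": "send_rows", "body": {"deltas": [[[0.042, 0.026, 0], 0], [[0.084, 0.052, 0], 0], [[0.126, 0.078, 0], 0], [[0.168, 0.104, 0], 0], [[0.19, 0.13, 0], 0]]}}

```text
clock: 1.88
tool_pos: [0.4726, 0.3124, 0.2923]
orientation: [-180.0, -0.0, -21.9]
force: [0.5, -0.1, 0.7]
opening: 0.0877
gripper_force: 0.0
```

```bash
cat > b.py <<'E'
from h import *
p=ctrl.snapshot("wrist");save(p,"w1.png");K,Rm,t=cam(p)
print("cam",(-Rm.T@t).round(3),"axis",Rm[2].round(2))
for k,z in dict(pot=.07,collar=.075,wings=.1,bolt=.1).items():
    for d in ctrl.cut_out(p,k)[:2]:
        uv=np.array(d["xy"])*[640,400];print(k,round(d["conf"],2),uv.round(),onz(p,uv,z).round(3),d["pixels"].sum())
o=ctrl.get_obs();print(o["clock"],o["tool_pos"],o["orientation"],o["force"])
E
python3 b.py
```

```text
cam [0.539 0.286 0.385] axis [-0.25  0.1  -0.96]
pot 0.85 [262.  72.] [0.585 0.325 0.07 ] 20167
collar 0.58 [337. 121.] [0.521 0.278 0.075] 626
wings 0.86 [335. 120.] [0.523 0.28  0.1  ] 520
bolt 0.57 [341. 126.] [0.517 0.277 0.1  ] 804
2.1333 [0.47075758 0.31464099 0.29238487] [-1.79970111e+02 -6.17585607e-03 -2.18527762e+01] [ 0.04808025 -0.32355487 -0.71998824]
```

View pics/w1.png

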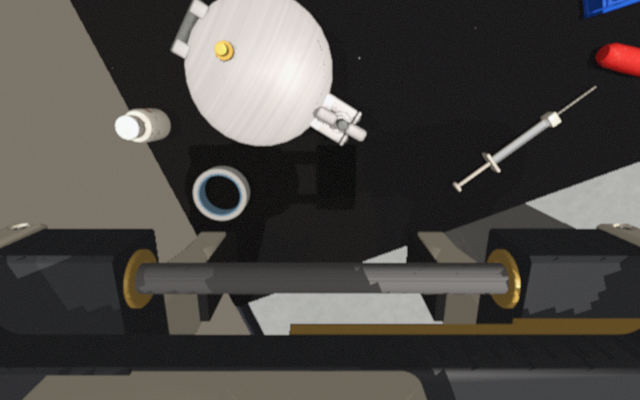

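Wrist view: the wing bar runs from about (315,110) to (365,138), centred at (340,123), roughly along the pot's x. Pot and slot lug are clear.

```bash
cat > c.py <<'E'
from h import *
def bar(p,zt):
    for k in("wings","collar","pot"):
        for d in ctrl.cut_out(p,k)[:1]:
            ys,xs=np.nonzero(d["pixels"])
            P=np.array([onz(p,(x,y),zt if k!="pot" else .074)[:2] for x,y in zip(xs[::1+len(xs)//3000],ys[::1+len(xs)//3000])])
            if k=="pot":
                (c,r)=cv2.minEnclosingCircle(P.astype(np.float32)*1000);print("pot circ",c,r,"mean",P.mean(0).round(4));continue
            (c,s,a)=cv2.minAreaRect((P*1000).astype(np.float32));w,V=np.linalg.eigh(np.cov(P.T));v=V[:,1]
            print(k,round(d["conf"],2),"mean",P.mean(0).round(4),"rect c",np.round(c,1),np.round(s,1),"dir deg",np.degrees(np.arctan2(v[1],v[0])).round(1))
if __name__=="__main__":
    p=ctrl.snapshot("wrist");save(p,"w2.png");bar(p,.1)
    print(ctrl.get_obs()["tool_pos"])
E
python3 c.py
```

```text
wings 0.62 mean [0.519  0.2768] rect c [518.7 276.1] [44.5 10.8] dir deg -141.3
collar 0.97 mean [0.519 0.277] rect c [518.8 276.5] [45.2 17. ] dir deg -141.0
pot circ (571.0332641601562, 318.7527160644531) 92.68141174316406 mean [0.5828 0.3248]
[0.47025248 0.31549761 0.29209146]
```

Request:
{"method": "send_rows", "body": {"deltas": [[[0.022, -0.009, 0.022], 0.079], [[0.044, -0.018, 0.044], 0.158], [[0.066, -0.027, 0.066], 0.237], [[0.089, -0.035, 0.09], 0.316], [[0.111, -0.044, 0.1125], 0.395]]}}

```text
clock: 2.75
tool_pos: [0.5666, 0.3151, 0.201]
orientation: [180.0, -0.0, -57.6]
force: [-0.3, 0.4, -0.3]
opening: 0.0877
gripper_force: 0.0
```

Request:
{"method": "send_rows", "body": {"deltas": [[[0, 0, 0], 0.079], [[0, 0, 0], 0.158], [[0, 0, 0], 0.237], [[0, 0, 0], 0.316], [[0, 0, 0], 0.395]]}}

```text
clock: 3.17
tool_pos: [0.5659, 0.3152, 0.2017]
orientation: [180.0, -0.0, -93.2]
force: [0.1, 0.6, 0.4]
opening: 0.0876
gripper_force: 0.0
```

Request:
{"method": "send_rows", "body": {"deltas": [[[0, 0, 0], 0.079], [[0, 0, 0], 0.158], [[0, 0, 0], 0.237], [[0, 0, 0], 0.316], [[0, 0, 0], 0.395]]}}

```text
clock: 3.58
tool_pos: [0.5658, 0.3153, 0.2019]
orientation: [180.0, -0.0, -128.7]
force: [1.1, -0.3, -0.1]
opening: 0.0875
gripper_force: 0.0
```

Request:
{"method": "send_rows", "body": {"deltas": [[[0, 0, 0], 0.075], [[0, 0, 0], 0.142], [[0, 0, 0], 0.142], [[0, 0, 0], 0.142], [[0, 0, 0], 0.142]]}}

```text
clock: 4.0
tool_pos: [0.566, 0.3148, 0.202]
orientation: [-180.0, -0.0, -141.0]
force: [-0.4, -0.1, 0.4]
opening: 0.0875
gripper_force: 0.0
```

```bash
python3 c.py; python3 -c "
from h import *
print(ctrl.get_obs()['orientation'])"
```

```text
wings 0.86 mean [0.5177 0.2756] rect c [518.9 276.4] [45.7 11.5] dir deg -141.4
collar 0.93 mean [0.5179 0.2758] rect c [518.7 276.7] [45.6 16.7] dir deg -141.4
pot circ (575.8060302734375, 310.9765319824219) 91.04462432861328 mean [0.5691 0.315 ]
[0.56612718 0.31437099 0.20214401]
[-1.79999834e+02 -1.18927891e-03 -1.41160841e+02]
```

View pics/w2.png

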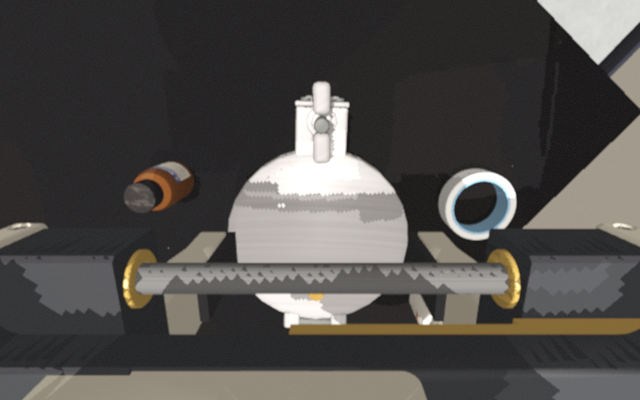

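Bolt and bar lie vertically in the image (bar 321,80–160; bolt end ~(321,125)), so the bar is aligned with the pot's x and the tool. I'll check the axis from the bolt end, then descend.

Run:
```python
from h import *
p=ctrl.snapshot("wrist")
print(onz(p,(321,125),.118),onz(p,(321,80),.103),onz(p,(321,162),.103))
c=p["color"][70:170,270:370];cv2.imwrite("pics/w3.png",cv2.resize(c[:,:,::-1],(600,600),interpolation=cv2.INTER_CUBIC))
```

```text
[0.51854937 0.27595118 0.118     ] [0.50048383 0.26136038 0.103     ] [0.53576508 0.28980558 0.103     ]
```

View pics/w3.png

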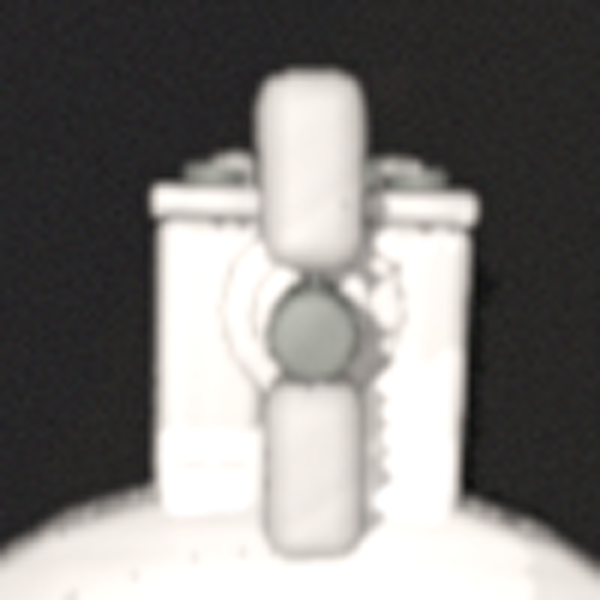

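Request:
{"method": "send_rows", "body": {"deltas": [[[0.038, 0, 0], 0], [[0.0765, 0, 0], 0], [[0.0765, 0, 0.02], 0], [[0.0765, 0, 0.042], 0], [[0.0765, 0, 0.0635], 0]]}}

```text
clock: 4.67
tool_pos: [0.5184, 0.2759, 0.1518]
orientation: [180.0, 0.1, -141.2]
force: [-0.4, 1.4, -0.2]
opening: 0.0877
gripper_force: 0.0
```

Request:
{"method": "send_rows", "body": {"deltas": [[[0, 0, 0], 0], [[0, 0, 0], 0], [[0, 0, 0], 0], [[0, 0, 0], 0], [[0, 0, 0], 0]], "gripper": 0.25}}

```text
clock: 5.08
tool_pos: [0.5189, 0.2763, 0.1524]
orientation: [180.0, 0.1, -141.2]
force: [-1.3, 0.3, 0.5]
opening: 0.0599
gripper_force: 0.0
```

Request:
{"method": "send_rows", "body": {"deltas": [[[0, 0, 0], 0], [[0, 0, 0], 0], [[0, 0, 0], 0], [[0, 0, 0], 0], [[0, 0, 0], 0]], "gripper": 0.0}}

```text
clock: 5.5
tool_pos: [0.5184, 0.276, 0.1514]
orientation: [180.0, 0.0, -141.2]
force: [-0.0, 0.1, 0.4]
opening: 0.0267
gripper_force: 0.0
```

```bash
cat > o.py <<'E'
from h import *
o=ctrl.get_obs()
for k in("clock","tool_pos","orientation","force","moment","opening","gripper_force"):print(k,np.round(o[k],4))
print(np.round(o["joint_pos"],1))
r=np.radians(o["orientation"][2]);f=np.array(o["force"])
print("pot axes f x,y:",f[:2]@[np.cos(.677),np.sin(.677)],f[:2]@[-np.sin(.677),np.cos(.677)])
E
python3 o.py
```

```text
clock 5.5
tool_pos [0.5184 0.276  0.1514]
orientation [ 1.799990e+02  1.700000e-03 -1.412485e+02]
force [-0.0428  0.1196  0.3716]
moment [ 0.0977 -0.1182 -0.0005]
opening 0.0267
gripper_force 0.0
[ 47.1  19.7 -20.8  -0.  -49.5 -98.3]
pot axes f x,y: 0.04156270134540057 0.12002827947971041
```

Request:
{"method": "send_rows", "body": {"deltas": [[[0, 0, 0], 0], [[0, 0, 0], 0], [[0, 0, 0], 0], [[0, 0, 0], 0], [[0, 0, 0], 0]]}}

```text
clock: 5.92
tool_pos: [0.5184, 0.276, 0.1513]
orientation: [180.0, -0.0, -141.2]
force: [-0.3, -0.5, 0.6]
opening: 0.0097
gripper_force: 30.0
```

```bash
python3 o.py
```

```text
clock 5.9167
tool_pos [0.5184 0.276  0.1513]
orientation [ 1.799997e+02 -3.900000e-03 -1.412444e+02]
force [-0.3454 -0.5223  0.5768]
moment [ 0.1485 -0.0025  0.0288]
opening 0.0097
gripper_force 30.0
[ 47.1  19.7 -20.8  -0.  -49.5 -98.3]
pot axes f x,y: -0.5964535147679753 -0.19070639492687688
```

Request:
{"method": "send_rows", "body": {"deltas": [[[0, 0, -0.0004], -0.078], [[0, 0, -0.0008], -0.156], [[0, 0, -0.0012], -0.234], [[0, 0, -0.0016], -0.312], [[0, 0, -0.002], -0.39]]}}

```text
clock: 6.33
tool_pos: [0.5185, 0.2759, 0.1529]
orientation: [-180.0, -0.0, -105.8]
force: [0.7, -1.1, -1.1]
opening: 0.0096
gripper_force: 30.0
```

Request:
{"method": "send_rows", "body": {"deltas": [[[0, 0, -0.0003], -0.05], [[0, 0, -0.0006], -0.11], [[0, 0, -0.0006], -0.11], [[0, 0, -0.0006], -0.11], [[0, 0, -0.0006], -0.11]]}}

```text
clock: 6.75
tool_pos: [0.5185, 0.2759, 0.1534]
orientation: [-180.0, -0.0, -96.4]
force: [1.2, -0.7, -1.4]
opening: 0.0097
gripper_force: 30.0
```

```bash
python3 o.py
```

```text
clock 6.75
tool_pos [0.5185 0.2759 0.1534]
orientation [-1.799959e+02 -6.800000e-03 -9.641330e+01]
force [ 1.1821 -0.7366 -1.4497]
moment [-0.0491 -0.5184  0.0877]
opening 0.0097
gripper_force 29.9997
[ 47.1  19.6 -20.7   0.  -49.7 -53.5]
pot axes f x,y: 0.4599611715748793 -1.3146586154508313
```

Request:
{"method": "send_rows", "body": {"deltas": [[[0.0003, 0.0003, 0], 0], [[0.0007, 0.0007, 0], 0], [[0.0007, 0.0007, 0], 0], [[0.0007, 0.0007, 0], 0], [[0.0007, 0.0007, 0], 0]]}}

```text
clock: 7.17
tool_pos: [0.518, 0.2756, 0.1535]
orientation: [-180.0, 0.0, -96.3]
force: [2.7, 0.9, -1.7]
opening: 0.0096
gripper_force: 30.0
```

```bash
python3 o.py
```

```text
clock 7.1667
tool_pos [0.518  0.2756 0.1535]
orientation [-1.799826e+02  1.690000e-02 -9.626680e+01]
force [ 2.7108  0.9302 -1.7196]
moment [ 0.1707 -1.1421  0.0558]
opening 0.0096
gripper_force 29.9995
[ 47.1  19.5 -20.8   0.  -49.7 -53.4]
pot axes f x,y: 2.695679865327434 -0.9731762310467629
```

Request:
{"method": "send_rows", "body": {"deltas": [[[0.0003, 0.0003, 0], 0], [[0.0007, 0.0007, 0], 0], [[0.0007, 0.0007, 0], 0], [[0.0007, 0.0007, 0], 0], [[0.0007, 0.0007, 0], 0]]}}

```text
clock: 7.58
tool_pos: [0.5174, 0.2751, 0.1535]
orientation: [-180.0, 0.0, -96.2]
force: [4.6, 0.7, -4.2]
opening: 0.0094
gripper_force: 30.0
```

```bash
python3 o.py
```

```text
clock 7.5833
tool_pos [0.5174 0.2751 0.1535]
orientation [-1.799788e+02  2.380000e-02 -9.624670e+01]
force [ 4.5693  0.7346 -4.1529]
moment [ 0.4693 -1.7178 -0.0091]
opening 0.0094
gripper_force 29.9994
[ 47.1  19.4 -20.9   0.  -49.6 -53.4]
pot axes f x,y: 4.021788665004373 -2.2898779393739037
```

Request:
{"method": "send_rows", "body": {"deltas": [[[0.0003, 0.0003, 0], 0], [[0.0007, 0.0007, 0], 0], [[0.0007, 0.0007, 0], 0], [[0.0007, 0.0007, 0], 0], [[0.0007, 0.0007, 0], 0]]}}

```text
clock: 8.0
tool_pos: [0.517, 0.2749, 0.1536]
orientation: [-179.9, 0.1, -96.2]
force: [5.3, 2.2, -4.3]
opening: 0.0097
gripper_force: 30.0
```

```bash
python3 o.py
```

```text
clock 8.0
tool_pos [0.517  0.2749 0.1536]
orientation [-1.799476e+02  5.370000e-02 -9.623780e+01]
force [ 5.3305  2.1862 -4.3324]
moment [ 0.7658 -2.3356  0.0055]
opening 0.0097
gripper_force 29.9996
[ 47.1  19.4 -21.    0.  -49.5 -53.4]
pot axes f x,y: 5.524464180662735 -1.6352768726395848
```

Request:
{"method": "send_rows", "body": {"deltas": [[[0, 0, 0], 0], [[0, 0, 0], 0], [[0, 0, 0], 0], [[0, 0, 0], 0], [[0, 0, 0], 0]], "gripper": 0.15}}

```text
clock: 8.42
tool_pos: [0.5162, 0.2743, 0.1534]
orientation: [180.0, -0.0, -96.2]
force: [-0.0, -0.0, 0.0]
opening: 0.0132
gripper_force: 0.0
```

```bash
python3 o.py
```

```text
clock 8.4167
tool_pos [0.5162 0.2743 0.1534]
orientation [ 1.799678e+02 -2.660000e-02 -9.624890e+01]
force [-0.0347 -0.04    0.0187]
moment [ 0.094  -0.0815 -0.0208]
opening 0.0132
gripper_force 0.0
[ 47.1  19.4 -21.   -0.  -49.6 -53.4]
pot axes f x,y: -0.052121374955765395 -0.009430058004142466
```

Request:
{"method": "send_rows", "body": {"deltas": [[[0.0006, 0.0006, 0], 0], [[0.0012, 0.0012, 0], 0], [[0.0018, 0.0018, 0], 0], [[0.0018, 0.0018, 0], 0], [[0.0018, 0.0018, 0], 0]]}}

```text
clock: 8.83
tool_pos: [0.5153, 0.2735, 0.1536]
orientation: [-180.0, 0.0, -96.2]
force: [1.9, -0.1, -1.1]
opening: 0.0132
gripper_force: 1.3
```

```bash
python3 o.py
```

```text
clock 8.8333
tool_pos [0.5153 0.2735 0.1536]
orientation [-1.799579e+02  3.990000e-02 -9.624010e+01]
force [ 1.9169 -0.0552 -1.0651]
moment [ 0.4976 -1.0684  0.0224]
opening 0.0132
gripper_force 1.2823
[ 47.2  19.2 -21.3   0.  -49.5 -53.4]
pot axes f x,y: 1.4595125852232904 -1.2438731827241676
```

Request:
{"method": "send_rows", "body": {"deltas": [[[0.0006, 0.0006, 0], 0], [[0.0012, 0.0012, 0], 0], [[0.0012, 0.0012, 0], 0], [[0.0012, 0.0012, 0], 0], [[0.0012, 0.0012, 0], 0]]}}

```text
clock: 9.25
tool_pos: [0.5148, 0.2731, 0.1538]
orientation: [-179.9, 0.1, -96.2]
force: [5.6, 1.6, -2.8]
opening: 0.0134
gripper_force: 2.6
```

```bash
python3 o.py
```

```text
clock 9.25
tool_pos [0.5148 0.2731 0.1538]
orientation [-1.799007e+02  9.810000e-02 -9.623010e+01]
force [ 5.6402  1.6339 -2.808 ]
moment [ 1.0049 -2.0442  0.0099]
opening 0.0134
gripper_force 2.5675
[ 47.2  19.1 -21.4   0.  -49.4 -53.4]
pot axes f x,y: 5.419814365248071 -2.25977802435669
```

Blocked by the lip at 45° (the force climbs). I'm backing off, turning 20° (0.9 mm) more and probing again with slack.

Request:
{"method": "send_rows", "body": {"deltas": [[[-0.0025, -0.0025, 0], 0], [[-0.0051, -0.0051, 0], 0], [[-0.0051, -0.0051, 0], 0], [[-0.0051, -0.0051, 0], 0], [[-0.0051, -0.0051, 0], 0]], "gripper": 0}}

```text
clock: 9.67
tool_pos: [0.5182, 0.2748, 0.1534]
orientation: [180.0, -0.1, -96.3]
force: [2.9, -5.2, 1.7]
opening: 0.0097
gripper_force: 30.0
```

Request:
{"method": "send_rows", "body": {"deltas": [[[0, 0, -0.0003], -0.06], [[0, 0, -0.0006], -0.12], [[0, 0, -0.0009], -0.18], [[0, 0, -0.0011], -0.222], [[0, 0, -0.0011], -0.222]]}}

```text
clock: 10.08
tool_pos: [0.5185, 0.2747, 0.1544]
orientation: [179.9, -0.1, -76.0]
force: [4.9, -4.8, 1.8]
opening: 0.0098
gripper_force: 30.0
```

Request:
{"method": "send_rows", "body": {"deltas": [[[0, 0, 0], 0], [[0, 0, 0], 0], [[0.0008, 0.0018, 0], 0], [[0.0016, 0.0035, 0], 0], [[0.0016, 0.0035, 0], 0]], "gripper": 0.15}}

```text
clock: 10.5
tool_pos: [0.5159, 0.2743, 0.1543]
orientation: [-180.0, 0.0, -76.3]
force: [1.2, 0.7, -0.5]
opening: 0.0131
gripper_force: 0.6
```

Request:
{"method": "send_rows", "body": {"deltas": [[[0.0005, 0.0011, 0], 0], [[0.001, 0.0022, 0], 0], [[0.001, 0.0022, 0], 0], [[0.001, 0.0022, 0], 0], [[0.001, 0.0022, 0], 0]]}}

```text
clock: 10.92
tool_pos: [0.5152, 0.2738, 0.1546]
orientation: [-179.9, 0.1, -76.2]
force: [4.1, 3.7, -3.7]
opening: 0.0129
gripper_force: 2.3
```

```bash
python3 o.py
```

```text
clock 10.9167
tool_pos [0.5152 0.2738 0.1546]
orientation [-1.798786e+02  7.220000e-02 -7.624750e+01]
force [ 4.095   3.696  -3.7182]
moment [ 1.3788 -1.4453  0.0595]
opening 0.0129
gripper_force 2.3441
[ 47.2  19.1 -21.2   0.  -49.5 -33.4]
pot axes f x,y: 5.507192336188374 0.31552226950661
```

Request:
{"method": "send_rows", "body": {"deltas": [[[-0.0018, -0.0038, 0], 0], [[-0.0035, -0.0076, 0], 0], [[-0.0035, -0.0076, 0], 0], [[-0.0026, -0.0057, 0], 0], [[-0.0026, -0.0057, 0], 0]]}}

```text
clock: 11.33
tool_pos: [0.518, 0.2755, 0.1541]
orientation: [179.9, -0.0, -76.3]
force: [-0.2, 0.3, -0.8]
opening: 0.0129
gripper_force: 0.0
```

Request:
{"method": "send_rows", "body": {"deltas": [[[0, 0, 0], 0], [[0, 0, 0], 0], [[0, 0, -0.0004], -0.074], [[0, 0, -0.0008], -0.148], [[0, 0, -0.0011], -0.222]], "gripper": 0}}

```text
clock: 11.75
tool_pos: [0.5184, 0.2757, 0.1551]
orientation: [180.0, -0.0, -56.0]
force: [-0.3, -0.0, -0.5]
opening: 0.0095
gripper_force: 30.0
```

Request:
{"method": "send_rows", "body": {"deltas": [[[0, 0, 0], 0], [[0, 0, 0], 0], [[0.0002, 0.002, 0], 0], [[0.0003, 0.0038, 0], 0], [[0.0003, 0.0038, 0], 0]], "gripper": 0.15}}

```text
clock: 12.17
tool_pos: [0.5161, 0.2742, 0.1554]
orientation: [-179.9, 0.0, -56.4]
force: [0.0, 0.2, -2.1]
opening: 0.0134
gripper_force: 0.7
```

Request:
{"method": "send_rows", "body": {"deltas": [[[0.0001, 0.0012, 0], 0], [[0.0002, 0.0024, 0], 0], [[0.0002, 0.0024, 0], 0], [[0.0002, 0.0024, 0], 0], [[0.0002, 0.0024, 0], 0]]}}

```text
clock: 12.58
tool_pos: [0.5153, 0.2736, 0.1555]
orientation: [-179.9, 0.0, -56.3]
force: [5.1, 3.3, -2.4]
opening: 0.0135
gripper_force: 2.5
```

```bash
python3 o.py
```

```text
clock 12.5833
tool_pos [0.5153 0.2736 0.1555]
orientation [-1.79865e+02  1.08000e-02 -5.62953e+01]
force [ 5.0593  3.3399 -2.4257]
moment [ 0.9615 -1.665   0.0559]
opening 0.0135
gripper_force 2.5433
[ 47.2  19.1 -21.2   0.  -49.6 -13.5]
pot axes f x,y: 6.035830769927733 -0.5661043955344862
```

Request:
{"method": "send_rows", "body": {"deltas": [[[-0.0003, -0.0041, 0], 0], [[-0.0007, -0.0083, 0], 0], [[-0.0007, -0.0083, 0], 0], [[-0.0005, -0.0062, 0], 0], [[-0.0005, -0.0062, 0], 0]]}}

```text
clock: 13.0
tool_pos: [0.518, 0.2756, 0.1549]
orientation: [179.9, 0.0, -56.3]
force: [-0.0, -1.3, 0.0]
opening: 0.013
gripper_force: 0.0
```

Request:
{"method": "send_rows", "body": {"deltas": [[[0, 0, 0], 0], [[0, 0, 0], 0], [[0, 0, -0.0004], -0.074], [[0, 0, -0.0008], -0.148], [[0, 0, -0.0011], -0.222]], "gripper": 0}}

```text
clock: 13.42
tool_pos: [0.5183, 0.2758, 0.156]
orientation: [180.0, 0.0, -36.0]
force: [-0.6, -0.2, -1.5]
opening: 0.0096
gripper_force: 30.0
```

Request:
{"method": "send_rows", "body": {"deltas": [[[0, 0, 0], 0], [[0, 0, 0], 0], [[-0.0005, 0.002, 0], 0], [[-0.001, 0.0037, 0], 0], [[-0.001, 0.0037, 0], 0]], "gripper": 0.15}}

```text
clock: 13.83
tool_pos: [0.5161, 0.2741, 0.1563]
orientation: [-180.0, -0.0, -36.4]
force: [0.9, 0.7, -0.1]
opening: 0.0126
gripper_force: 0.5
```

Request:
{"method": "send_rows", "body": {"deltas": [[[-0.0003, 0.0012, 0], 0], [[-0.0006, 0.0023, 0], 0], [[-0.0006, 0.0023, 0], 0], [[-0.0006, 0.0023, 0], 0], [[-0.0006, 0.0023, 0], 0]]}}

```text
clock: 14.25
tool_pos: [0.5153, 0.2735, 0.1564]
orientation: [-179.9, -0.0, -36.3]
force: [3.9, 2.2, -1.9]
opening: 0.0129
gripper_force: 2.3
```

```bash
python3 o.py
```

```text
clock 14.25
tool_pos [0.5153 0.2735 0.1564]
orientation [-1.798895e+02 -3.340000e-02 -3.631000e+01]
force [ 3.93    2.1686 -1.9232]
moment [ 0.9085 -1.6037  0.0355]
opening 0.0129
gripper_force 2.2817
[ 47.2  19.  -21.1   0.  -49.7   6.5]
pot axes f x,y: 4.421796721547199 -0.7716671619847979
```

Request:
{"method": "send_rows", "body": {"deltas": [[[0.0011, -0.004, 0], 0], [[0.0022, -0.0081, 0], 0], [[0.0022, -0.0081, 0], 0], [[0.0016, -0.006, 0], 0], [[0.0016, -0.006, 0], 0]]}}

```text
clock: 14.67
tool_pos: [0.518, 0.2755, 0.1558]
orientation: [179.9, 0.0, -36.3]
force: [0.5, -0.1, 0.1]
opening: 0.0132
gripper_force: 0.0
```

Request:
{"method": "send_rows", "body": {"deltas": [[[0, 0, 0], 0], [[0, 0, 0], 0], [[0, 0, -0.0004], -0.074], [[0, 0, -0.0008], -0.148], [[0, 0, -0.0011], -0.222]], "gripper": 0}}

```text
clock: 15.08
tool_pos: [0.5182, 0.2758, 0.1568]
orientation: [180.0, 0.0, -16.0]
force: [-0.9, 0.1, -0.5]
opening: 0.0094
gripper_force: 30.0
```

Request:
{"method": "send_rows", "body": {"deltas": [[[0, 0, 0], 0], [[0, 0, 0], 0], [[-0.001, 0.0016, 0], 0], [[-0.0022, 0.0031, 0], 0], [[-0.0022, 0.0031, 0], 0]], "gripper": 0.15}}

```text
clock: 15.5
tool_pos: [0.516, 0.2741, 0.1571]
orientation: [-180.0, -0.0, -16.4]
force: [-0.3, 0.6, 0.2]
opening: 0.0135
gripper_force: 0.2
```

Request:
{"method": "send_rows", "body": {"deltas": [[[-0.0007, 0.001, 0], 0], [[-0.0014, 0.002, 0], 0], [[-0.0014, 0.002, 0], 0], [[-0.0014, 0.002, 0], 0], [[-0.0014, 0.002, 0], 0]]}}

```text
clock: 15.92
tool_pos: [0.515, 0.2733, 0.1572]
orientation: [-179.9, -0.0, -16.3]
force: [3.1, 2.8, -0.3]
opening: 0.0131
gripper_force: 1.8
```

```bash
python3 o.py
```

```text
clock 15.9167
tool_pos [0.515  0.2733 0.1572]
orientation [-1.799356e+02 -4.260000e-02 -1.632620e+01]
force [ 3.0511  2.8365 -0.2799]
moment [ 1.0562 -1.197   0.033 ]
opening 0.0131
gripper_force 1.7989
[ 47.2  18.9 -21.1   0.  -49.9  26.5]
pot axes f x,y: 4.155120874279376 0.29953730856197547
```

Request:
{"method": "send_rows", "body": {"deltas": [[[-0.0003, 0.0004, 0], 0], [[-0.0006, 0.0008, 0], 0], [[-0.0006, 0.0008, 0], 0], [[-0.0006, 0.0008, 0], 0], [[-0.0006, 0.0008, 0], 0]]}}

```text
clock: 16.33
tool_pos: [0.5146, 0.273, 0.1573]
orientation: [-179.9, -0.1, -16.3]
force: [4.2, 3.3, -0.9]
opening: 0.0133
gripper_force: 2.3
```

```bash
python3 o.py
```

```text
clock 16.3333
tool_pos [0.5146 0.273  0.1573]
orientation [-1.799045e+02 -6.300000e-02 -1.631930e+01]
force [ 4.2243  3.2866 -0.868 ]
moment [ 1.2948 -1.6245 -0.0232]
opening 0.0133
gripper_force 2.3333
[ 47.2  18.9 -21.2   0.  -49.8  26.5]
pot axes f x,y: 5.351539682472689 -0.08461645437073795
```

Request:
{"method": "send_rows", "body": {"deltas": [[[0.0028, -0.004, 0], 0], [[0.0057, -0.0081, 0], 0], [[0.0057, -0.0081, 0], 0], [[0.0042, -0.0059, 0], 0], [[0.0042, -0.0059, 0], 0]]}}

```text
clock: 16.75
tool_pos: [0.5178, 0.2754, 0.1565]
orientation: [179.9, 0.0, -16.3]
force: [-0.6, -0.8, 0.5]
opening: 0.0135
gripper_force: 0.0
```

Request:
{"method": "send_rows", "body": {"deltas": [[[0, 0, 0], 0], [[0, 0, 0], 0], [[0, 0, -0.0004], -0.074], [[0, 0, -0.0008], -0.148], [[0, 0, -0.0011], -0.222]], "gripper": 0}}

```text
clock: 17.17
tool_pos: [0.5181, 0.2757, 0.1576]
orientation: [180.0, 0.0, 4.0]
force: [-1.3, -0.7, -1.0]
opening: 0.0095
gripper_force: 30.0
```

Request:
{"method": "send_rows", "body": {"deltas": [[[0, 0, 0], 0], [[0, 0, 0], 0], [[-0.0016, 0.0012, 0], 0], [[-0.0033, 0.0023, 0], 0], [[-0.0033, 0.0023, 0], 0]], "gripper": 0.135}}

```text
clock: 17.58
tool_pos: [0.516, 0.2741, 0.1581]
orientation: [-180.0, -0.0, 3.6]
force: [1.3, 0.5, 0.4]
opening: 0.0117
gripper_force: 0.4
```

Request:
{"method": "send_rows", "body": {"deltas": [[[-0.001, 0.0007, 0], 0], [[-0.002, 0.0014, 0], 0], [[-0.002, 0.0014, 0], 0], [[-0.002, 0.0014, 0], 0], [[-0.002, 0.0014, 0], 0]]}}

```text
clock: 18.0
tool_pos: [0.5148, 0.2732, 0.1581]
orientation: [-180.0, -0.1, 3.7]
force: [2.2, 2.9, 0.6]
opening: 0.0121
gripper_force: 1.8
```

```bash
python3 o.py
```

```text
clock 18.0
tool_pos [0.5148 0.2732 0.1581]
orientation [-1.799529e+02 -5.600000e-02  3.656000e+00]
force [2.2012 2.8867 0.5579]
moment [ 1.3452 -0.6665  0.0326]
opening 0.0121
gripper_force 1.8038
[ 47.2  18.9 -21.1   0.  -50.   46.5]
pot axes f x,y: 3.5240996659518524 0.87109074810094
```

Request:
{"method": "send_rows", "body": {"deltas": [[[-0.0005, 0.0004, 0], 0], [[-0.001, 0.0007, 0], 0], [[-0.001, 0.0007, 0], 0], [[-0.001, 0.0007, 0], 0], [[-0.001, 0.0007, 0], 0]]}}

```text
clock: 18.42
tool_pos: [0.5132, 0.2715, 0.1575]
orientation: [179.9, 0.1, 3.6]
force: [-0.5, -0.1, 0.2]
opening: 0.0118
gripper_force: 0.3
```

```bash
python3 o.py
```

```text
clock 18.4167
tool_pos [0.5132 0.2715 0.1575]
orientation [1.799386e+02 7.010000e-02 3.638400e+00]
force [-0.4891 -0.0985  0.2099]
moment [0.1094 0.1637 0.0138]
opening 0.0118
gripper_force 0.2683
[ 47.2  18.8 -21.3  -0.  -50.   46.5]
pot axes f x,y: -0.4429448829544073 0.2296243532328379
```

It popped free at 145°. I'll grip where it is and add a small 8° margin (0.36 mm), then swing outward gently.

Request:
{"method": "send_rows", "body": {"deltas": [[[0, 0, 0], 0], [[0, 0, 0], 0], [[0, 0, 0], 0], [[0, 0, -0.0003], -0.045], [[0, 0, -0.00045], -0.089]], "gripper": 0}}

```text
clock: 18.83
tool_pos: [0.5135, 0.272, 0.1577]
orientation: [180.0, 0.0, 11.8]
force: [1.3, 1.7, -3.5]
opening: 0.0097
gripper_force: 30.0
```

```bash
python3 o.py
python3 - <<'E'
from h import *
p=ctrl.snapshot("wrist");q=ctrl.snapshot("top")
a=proj(q,[[.518,.276,.1]])[0];print(a)
x,y=a.astype(int);c=q["color"][y-40:y+40,x-50:x+50]
cv2.imwrite("pics/s5.png",np.hstack([cv2.resize(p["color"][:,:,::-1],(480,300)),cv2.resize(c[:,:,::-1],(320,300))]))
E
```

```text
clock 18.8333
tool_pos [0.5135 0.272  0.1577]
orientation [1.799899e+02 3.140000e-02 1.181770e+01]
force [ 1.3025  1.6913 -3.4808]
moment [ 0.7151 -0.2675 -0.0316]
opening 0.0097
gripper_force 30.0155
[ 47.2  18.8 -21.2  -0.  -50.   54.7]
pot axes f x,y: 2.0747787572989367 0.5023507222141702
[334.79059764 248.86231924]
```

View pics/s5.png

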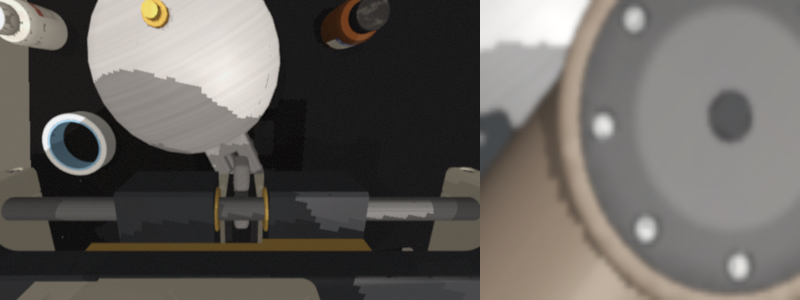

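The view shows the bar held between the fingers (242,200) with the lug behind it. Now a small swing outward, checking force.

Request:
{"method": "send_rows", "body": {"deltas": [[[-0.001, 0.0005, 0], 0], [[-0.002, 0.001, 0], 0], [[-0.003, 0.0015, 0], 0], [[-0.0035, 0.0018, 0], 0], [[-0.0035, 0.0018, 0], 0]]}}

```text
clock: 19.35
tool_pos: [0.5121, 0.2711, 0.158]
orientation: [-179.9, -0.1, 11.5]
force: [5.5, 3.2, -10.7]
opening: 0.0098
gripper_force: 30.0
```

```bash
python3 o.py
```

```text
clock 19.35
tool_pos [0.5121 0.2711 0.158 ]
orientation [-1.799147e+02 -1.325000e-01  1.154940e+01]
force [  5.4986   3.243  -10.6637]
moment [ 1.8509 -2.3208  0.0154]
opening 0.0098
gripper_force 30.0145
[ 47.2  18.5 -21.6   0.  -49.7  54.3]
pot axes f x,y: 6.317579910597548 -0.9168574684034971
```

Request:
{"method": "send_rows", "body": {"deltas": [[[0, 0, 0], 0], [[0, 0, 0], 0], [[0, 0, 0], 0], [[0, 0, 0], 0], [[0, 0, 0], 0]], "gripper": 0.3}}

```text
clock: 19.77
tool_pos: [0.5111, 0.2699, 0.1584]
orientation: [180.0, 0.0, 11.6]
force: [-1.4, -0.1, 0.1]
opening: 0.026
gripper_force: 0.0
```

Request:
{"method": "send_rows", "body": {"deltas": [[[0, 0, -0.01], 0], [[0, 0, -0.03], 0], [[0.0, 0, -0.07], 0], [[0, 0, -0.1], 0], [[0, 0, -0.1], 0]]}}

```text
clock: 20.18
tool_pos: [0.5132, 0.2715, 0.2444]
orientation: [-179.8, -0.5, 11.7]
force: [0.9, 1.2, 1.2]
opening: 0.0264
gripper_force: 0.0
```

```bash
python3 o.py
python3 - <<'E'
from h import *
p=ctrl.snapshot("wrist");a=proj(p,[[.5185,.276,.118],[.5185,.276,.078]]);print(a)
x,y=a[0].astype(int);y0=max(y-60,0);c=p["color"][y0:y0+120,x-75:x+75];print(x-75,y0)
cv2.imwrite("pics/s6.png",cv2.resize(c[:,:,::-1],(750,600),interpolation=cv2.INTER_CUBIC))
E
```

```text
clock 20.1833
tool_pos [0.5132 0.2715 0.2444]
orientation [-179.8049   -0.4558   11.7092]
force [0.924  1.2395 1.2135]
moment [ 0.114  -0.1835 -0.0525]
opening 0.0264
gripper_force 0.0
[ 47.2  13.5 -15.8   0.1 -60.2  54.4]
pot axes f x,y: 1.4967485442936541 0.3872871711560095
[[317.37270544 204.70239668]
 [318.13326842 190.61332424]]
242 144
```

View pics/s6.png

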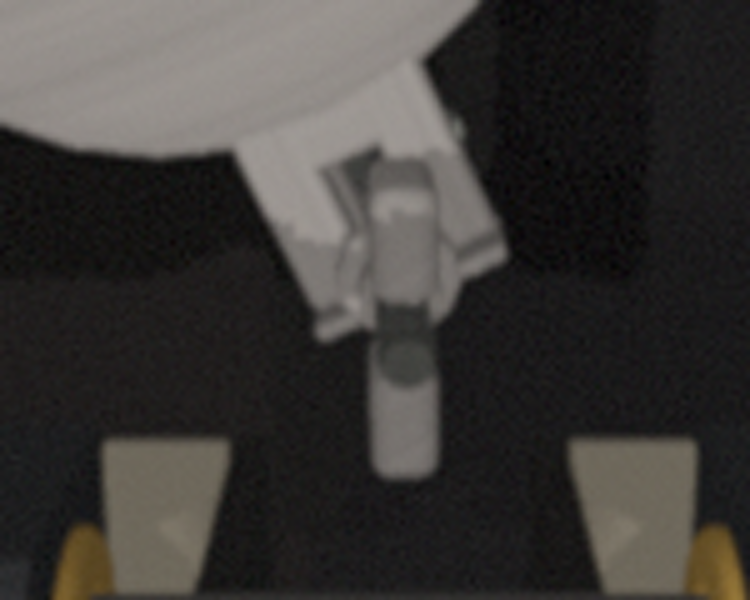

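The picture shows the bolt leaned out: its end is at (323,216) against (317,205) upright, and the collar now sits over both horns. I'll close the fingers, align with the pot and go behind the inner wing end to push it outward.

Request:
{"method": "send_rows", "body": {"deltas": [[[0.01, -0.005, 0], -0.075], [[0.02, -0.01, 0], -0.15], [[0.03, -0.015, 0], -0.225], [[0.0405, -0.021, 0], -0.301], [[0.0405, -0.021, 0], -0.301]], "gripper": 0}}

```text
clock: 20.65
tool_pos: [0.5402, 0.2937, 0.2375]
orientation: [180.0, 0.0, 39.1]
force: [0.9, -0.4, 0.4]
opening: 0.002
gripper_force: 0.0
```

```bash
cat > q.py <<'E'
from h import *
o=ctrl.get_obs();d=np.array(o["tool_pos"])-[.5185,.276,0];c,s=np.cos(.677),np.sin(.677)
f=o["force"];print(round(o["clock"],2),"pot-frame x,y mm from axis",(d[:2]@[c,s]*1e3).round(1),(d[:2]@[-s,c]*1e3).round(1),"tip z",(d[2]*1e3-66).round(1),"yaw",o["orientation"][2].round(1),"F",np.round([f[0]*c+f[1]*s,-f[0]*s+f[1]*c,f[2]],1),o["opening"])
E
python3 q.py;python3 - <<'E'
from h import *
p=ctrl.snapshot("wrist");save(p,"s7.png")
E
```

```text
20.65 pot-frame x,y mm from axis 28.0 0.2 tip z 171.5 yaw 39.1 F [ 0.5 -0.8  0.4] 0.0019645283255039546
```

View pics/s7.png

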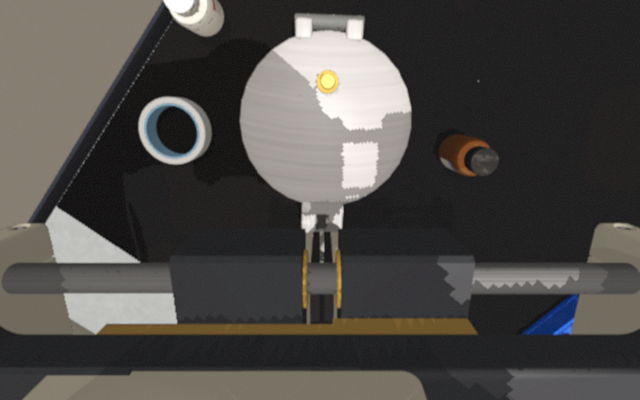

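Request:
{"method": "send_rows", "body": {"deltas": [[[0.0065, 0.006, 0], 0], [[0.0065, 0.006, 0.03], 0], [[0.0065, 0.006, 0.07], 0], [[0.0065, 0.006, 0.098], 0], [[0.0065, 0.006, 0.098], 0]]}}

```text
clock: 21.12
tool_pos: [0.5443, 0.2904, 0.1549]
orientation: [-180.0, 0.5, 38.5]
force: [-0.5, -0.9, -0.1]
opening: 0.0001
gripper_force: 0.0
```

Request:
{"method": "send_rows", "body": {"deltas": [[[-0.006, 0, 0], 0], [[-0.012, 0, 0], 0], [[-0.014, 0, 0], 0], [[-0.014, 0, 0], 0], [[-0.014, 0, 0], 0]]}}

```text
clock: 21.53
tool_pos: [0.5386, 0.2863, 0.1617]
orientation: [-180.0, -0.2, 38.8]
force: [3.5, 1.1, 0.1]
opening: 0.0005
gripper_force: 1.6
```

```bash
python3 q.py
```

```text
21.53 pot-frame x,y mm from axis 22.2 -4.6 tip z 95.7 yaw 38.8 F [ 3.4 -1.3  0.1] 0.0004691572039009285
```

Request:
{"method": "send_rows", "body": {"deltas": [[[-0.001, 0, 0], 0], [[-0.002, 0, 0], 0], [[-0.0025, 0, 0], 0], [[-0.0025, 0, 0], 0], [[-0.0025, 0, 0], 0]]}}

```text
clock: 21.95
tool_pos: [0.5381, 0.2859, 0.1616]
orientation: [180.0, -0.3, 38.8]
force: [6.0, 3.3, 2.4]
opening: 0.0007
gripper_force: 3.4
```

```bash
python3 q.py
```

```text
21.95 pot-frame x,y mm from axis 21.5 -4.5 tip z 95.6 yaw 38.8 F [ 6.8 -1.2  2.4] 0.0006956904073354504
```

It wedges on the lip edge, meaning the collar is only just over it. I'm backing off at once to regrip, stand it upright and unscrew about 0.7 mm more.

Request:
{"method": "send_rows", "body": {"deltas": [[[0.005, 0, 0], 0], [[0.01, 0, -0.02], 0], [[0.01, 0, -0.05], 0], [[0.01, 0, -0.08], 0], [[0.01, 0, -0.095], 0]]}}

```text
clock: 22.37
tool_pos: [0.5426, 0.2894, 0.2383]
orientation: [180.0, -0.0, 38.8]
force: [0.2, -0.3, -0.5]
opening: 0.001
gripper_force: 0.0
```

Request:
{"method": "send_rows", "body": {"deltas": [[[-0.01, -0.001, 0], 0.075], [[-0.02, -0.003, 0], 0.15], [[-0.03, -0.0045, 0], 0.225], [[-0.0425, -0.0056, 0], 0.301], [[-0.0425, -0.0056, 0], 0.301]], "gripper": 0.4}}

```text
clock: 22.78
tool_pos: [0.5113, 0.2702, 0.2355]
orientation: [179.9, 0.2, 11.3]
force: [-0.7, 0.2, -0.2]
opening: 0.0281
gripper_force: 0.0
```

```bash
python3 q.py
python3 - <<'E'
from h import *
import c as C
p=ctrl.snapshot("wrist");C.bar(p,.105)
a=[onz(p,(323,216),.1175)];save(p,"w8.png")
E
```

```text
22.78 pot-frame x,y mm from axis -9.2 -0.0 tip z 169.5 yaw 11.3 F [-0.4  0.6 -0.2] 0.028052679115090937
wings 0.71 mean [0.5138 0.271 ] rect c [511.1 271.2] [48.2 11.2] dir deg -167.9
collar 0.94 mean [0.5146 0.2716] rect c [511.5 271.3] [48.9 16.8] dir deg -167.3
pot circ (552.7494506835938, 326.93426513671875) 99.74429321289062 mean [0.5821 0.3233]
```

Request:
{"method": "send_rows", "body": {"deltas": [[[0, 0, 0.02], 0], [[0, 0, 0.05], 0], [[0, 0, 0.08], 0], [[0, 0, 0.098], 0], [[0, 0, 0.098], 0]]}}

```text
clock: 23.4
tool_pos: [0.5119, 0.2705, 0.1537]
orientation: [179.8, 0.3, 11.7]
force: [-0.3, -0.3, 0.7]
opening: 0.035
gripper_force: 0.0
```

Request:
{"method": "send_rows", "body": {"deltas": [[[0, 0, 0], 0], [[0, 0, 0], 0], [[0, 0, 0], 0], [[0, 0, 0], 0], [[0, 0, 0], 0]], "gripper": 0}}

```text
clock: 23.82
tool_pos: [0.5139, 0.2714, 0.1586]
orientation: [180.0, -0.1, 11.7]
force: [2.4, -3.8, 1.4]
opening: 0.0094
gripper_force: 30.0
```

```bash
python3 q.py
```

```text
23.82 pot-frame x,y mm from axis -6.5 -0.7 tip z 92.6 yaw 11.7 F [-0.5 -4.5  1.4] 0.009444133412361267
```

Request:
{"method": "send_rows", "body": {"deltas": [[[0.002, -0.001, 0], 0], [[0.004, -0.002, 0], 0], [[0.006, -0.003, 0], 0], [[0.006, -0.003, 0], 0], [[0.006, -0.003, 0], 0]]}}

```text
clock: 24.23
tool_pos: [0.5174, 0.2742, 0.1583]
orientation: [180.0, 0.0, 11.7]
force: [-0.0, -5.6, 4.9]
opening: 0.0097
gripper_force: 30.0
```

```bash
python3 q.py
```

```text
24.23 pot-frame x,y mm from axis -2.0 -0.8 tip z 92.3 yaw 11.7 F [-3.5 -4.4  4.9] 0.009685822490617856
```

Request:
{"method": "send_rows", "body": {"deltas": [[[0, 0, -0.0003], -0.06], [[0, 0, -0.0006], -0.12], [[0, 0, -0.0009], -0.178], [[0, 0, -0.0009], -0.178], [[0, 0, -0.0009], -0.178]]}}

```text
clock: 24.65
tool_pos: [0.5173, 0.2748, 0.1586]
orientation: [180.0, 0.0, 27.5]
force: [-1.4, -3.9, 5.2]
opening: 0.0097
gripper_force: 30.0
```

```bash
python3 q.py
```

```text
24.65 pot-frame x,y mm from axis -1.7 -0.2 tip z 92.6 yaw 27.5 F [-3.6 -2.2  5.2] 0.009733448417108695
```

Request:
{"method": "send_rows", "body": {"deltas": [[[-0.003, 0.0006, 0], 0], [[-0.006, 0.0012, 0], 0], [[-0.0074, 0.0014, 0], 0], [[-0.0074, 0.0014, 0], 0], [[-0.0074, 0.0014, 0], 0]]}}

```text
clock: 25.07
tool_pos: [0.514, 0.2723, 0.1589]
orientation: [-180.0, -0.2, 27.6]
force: [5.0, -0.3, 2.2]
opening: 0.0094
gripper_force: 30.0
```

```bash
python3 q.py
```

```text
25.07 pot-frame x,y mm from axis -5.8 -0.1 tip z 92.9 yaw 27.6 F [ 3.7 -3.4  2.2] 0.009357948990036688
```

Request:
{"method": "send_rows", "body": {"deltas": [[[-0.002, 0.0004, 0], 0], [[-0.004, 0.0008, 0], 0], [[-0.005, 0.001, 0.0004], 0], [[-0.005, 0.001, 0.0004], 0], [[-0.005, 0.001, 0.0004], 0]]}}

```text
clock: 25.48
tool_pos: [0.5118, 0.2707, 0.159]
orientation: [-179.9, -0.4, 27.6]
force: [7.7, 1.7, -0.3]
opening: 0.0096
gripper_force: 30.0
```

```bash
python3 q.py
```

```text
25.48 pot-frame x,y mm from axis -8.6 0.0 tip z 93.0 yaw 27.6 F [ 7.1 -3.5 -0.3] 0.009642267840396524
```

Request:
{"method": "send_rows", "body": {"deltas": [[[0, 0, 0], 0], [[0, 0, 0], 0], [[0, 0, -0.02], 0], [[0, 0, -0.06], 0], [[0, 0, -0.098], 0]], "gripper": 0.35}}

```text
clock: 25.9
tool_pos: [0.5083, 0.2679, 0.2356]
orientation: [180.0, 0.2, 27.6]
force: [0.8, 0.7, 1.4]
opening: 0.0301
gripper_force: 0.0
```

Request:
{"method": "send_rows", "body": {"deltas": [[[0.014, -0.0027, 0], -0.04], [[0.028, -0.0054, 0], -0.08], [[0.041, -0.0075, 0], -0.125], [[0.0548, -0.0095, 0], -0.125], [[0.0548, -0.0095, 0], -0.125]], "gripper": 0}}

```text
clock: 26.32
tool_pos: [0.5456, 0.2966, 0.2354]
orientation: [180.0, 0.1, 38.8]
force: [-0.2, 0.5, 0.1]
opening: 0.0034
gripper_force: 0.0
```

Request:
{"method": "send_rows", "body": {"deltas": [[[0, 0, 0.02], 0], [[0, 0, 0.05], 0], [[0, 0, 0.08], 0], [[0, 0, 0.096], 0], [[0, 0, 0.096], 0]]}}

```text
clock: 26.73
tool_pos: [0.5428, 0.2942, 0.1555]
orientation: [-180.0, 0.4, 38.7]
force: [-1.1, -0.1, -1.3]
opening: 0.0004
gripper_force: 0.0
```

```bash
python3 q.py
```

```text
26.73 pot-frame x,y mm from axis 30.4 -1.1 tip z 89.5 yaw 38.7 F [-0.9  0.6 -1.3] 0.0003826602163029748
```

Request:
{"method": "send_rows", "body": {"deltas": [[[-0.003, 0, 0], 0], [[-0.006, 0, 0], 0], [[-0.009, 0, 0], 0], [[-0.011, 0, 0], 0], [[-0.011, 0, 0], 0]]}}

```text
clock: 27.15
tool_pos: [0.5379, 0.2902, 0.1605]
orientation: [-180.0, -0.1, 38.9]
force: [-1.1, 0.1, -0.1]
opening: 0.0005
gripper_force: 0.0
```

```bash
python3 q.py
```

```text
27.15 pot-frame x,y mm from axis 24.0 -1.1 tip z 94.5 yaw 38.9 F [-0.8  0.7 -0.1] 0.0005200564397541463
```

Request:
{"method": "send_rows", "body": {"deltas": [[[-0.001, 0, 0], 0], [[-0.002, 0, 0], 0], [[-0.003, 0, 0], 0], [[-0.003, 0, 0], 0], [[-0.003, 0, 0], 0]]}}

```text
clock: 27.57
tool_pos: [0.5365, 0.289, 0.1597]
orientation: [180.0, -0.1, 38.9]
force: [2.3, 1.3, 1.7]
opening: 0.0001
gripper_force: 0.9
```

```bash
python3 q.py
```

```text
27.57 pot-frame x,y mm from axis 22.2 -1.1 tip z 93.7 yaw 38.9 F [ 2.6 -0.4  1.7] 6.094337926935354e-05
```

Request:
{"method": "send_rows", "body": {"deltas": [[[-0.001, 0, 0], 0], [[-0.002, 0, 0], 0], [[-0.0025, 0, 0], 0], [[-0.0025, 0, 0], 0], [[-0.0025, 0, 0], 0]]}}

```text
clock: 27.98
tool_pos: [0.5356, 0.2884, 0.16]
orientation: [180.0, -0.2, 39.0]
force: [3.5, 2.3, 1.4]
opening: 0.0002
gripper_force: 2.6
```

```bash
python3 q.py
```

```text
27.98 pot-frame x,y mm from axis 21.1 -1.1 tip z 94.0 yaw 39.0 F [ 4.2 -0.4  1.4] 0.0001779146122313354
```

Request:
{"method": "send_rows", "body": {"deltas": [[[-0.001, 0, 0], 0], [[-0.002, 0, 0], 0], [[-0.0025, 0, 0], 0], [[-0.0025, 0, 0], 0], [[-0.0025, 0, 0], 0]]}}

```text
clock: 28.4
tool_pos: [0.5341, 0.2872, 0.1602]
orientation: [180.0, -0.2, 39.0]
force: [4.1, 3.2, 1.9]
opening: 0.0002
gripper_force: 2.6
```

```bash
python3 q.py
python3 - <<'E'
from h import *
q=ctrl.snapshot("scene");p=ctrl.snapshot("wrist")
x,y=proj(q,[[.515,.273,.09]])[0].astype(int);print(x,y)
c=cv2.resize(q["color"][y-30:y+30,x-30:x+30][:,:,::-1],(400,400),interpolation=cv2.INTER_CUBIC)
u,v=proj(p,[[.515,.273,.09]])[0].astype(int);v=min(v,330);d=cv2.resize(p["color"][v-70:v+70,u-70:u+70][:,:,::-1],(400,400),interpolation=cv2.INTER_CUBIC)
cv2.imwrite("pics/s8.png",np.hstack([c,d]))
E
```

```text
28.4 pot-frame x,y mm from axis 19.2 -1.1 tip z 94.2 yaw 39.0 F [ 5.2 -0.1  1.9] 0.00024215992915671656
292 199
```

View pics/s8.png

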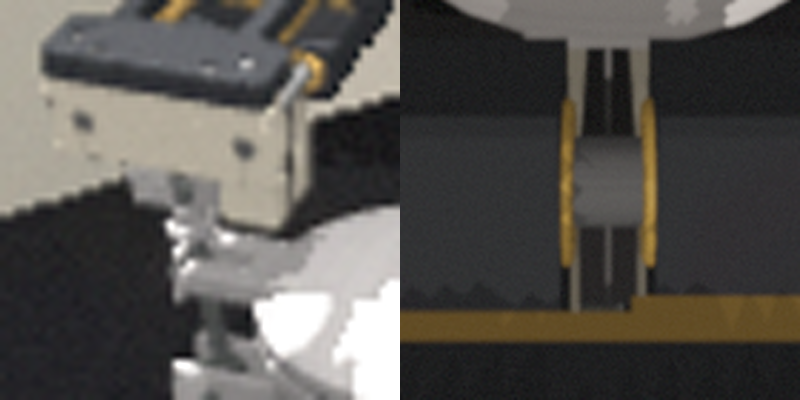

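The push now slides steadily (1.9 of 2 mm commanded, 5 N); the bolt is moving past the tightest tilt. Continuing in small steps.

Request:
{"method": "send_rows", "body": {"deltas": [[[-0.0006, 0, 0], 0], [[-0.0012, 0, 0], 0], [[-0.0018, 0, 0], 0], [[-0.0018, 0, 0], 0], [[-0.0018, 0, 0], 0]]}}

```text
clock: 28.92
tool_pos: [0.533, 0.2863, 0.1603]
orientation: [180.0, -0.2, 39.0]
force: [4.2, 2.8, 1.7]
opening: 0.0005
gripper_force: 2.7
```

```bash
python3 q.py
```

```text
28.92 pot-frame x,y mm from axis 17.8 -1.0 tip z 94.3 yaw 39.0 F [ 5.  -0.4  1.7] 0.0005296882747573375
```

Request:
{"method": "send_rows", "body": {"deltas": [[[-0.0006, 0, 0], 0], [[-0.0012, 0, 0], 0], [[-0.0018, 0, 0], 0], [[-0.0018, 0, 0], 0], [[-0.0018, 0, 0], 0]]}}

```text
clock: 29.33
tool_pos: [0.5318, 0.2854, 0.1603]
orientation: [180.0, -0.2, 39.0]
force: [4.2, 3.9, 4.0]
opening: 0.0005
gripper_force: 2.9
```

```bash
python3 q.py
```

```text
29.33 pot-frame x,y mm from axis 16.2 -1.0 tip z 94.3 yaw 39.0 F [5.7 0.4 4. ] 0.000547109566443936
```

Request:
{"method": "send_rows", "body": {"deltas": [[[-0.002, 0, 0], 0], [[-0.004, 0, 0], 0], [[-0.006, 0, 0], 0], [[-0.008, 0, 0], 0], [[-0.01, 0, 0], 0]]}}

```text
clock: 29.75
tool_pos: [0.524, 0.279, 0.1593]
orientation: [-180.0, 0.1, 38.9]
force: [0.5, 0.2, 0.9]
opening: 0.0005
gripper_force: 0.7
```

Request:
{"method": "send_rows", "body": {"deltas": [[[-0.003, 0, 0], 0], [[-0.006, 0, 0], 0], [[-0.009, 0, 0], 0], [[-0.012, 0, 0], 0], [[-0.015, 0, 0], 0]]}}

```text
clock: 30.17
tool_pos: [0.5147, 0.2713, 0.159]
orientation: [180.0, 0.1, 38.9]
force: [1.0, -0.3, -0.8]
opening: 0.0006
gripper_force: 0.3
```

```bash
python3 q.py
```

```text
30.17 pot-frame x,y mm from axis -5.9 -1.3 tip z 93.0 yaw 38.9 F [ 0.6 -0.9 -0.8] 0.0005675265390182399
```

Request:
{"method": "send_rows", "body": {"deltas": [[[-0.008, 0, 0], 0], [[-0.016, 0, 0], 0], [[-0.024, 0, 0.001], 0], [[-0.032, 0, 0.0035], 0], [[-0.039, 0, 0.0065], 0]]}}

```text
clock: 30.58
tool_pos: [0.4903, 0.2516, 0.1542]
orientation: [-180.0, -0.0, 38.9]
force: [1.1, 0.2, -0.1]
opening: 0.0001
gripper_force: 0.3
```

Request:
{"method": "send_rows", "body": {"deltas": [[[-0.004, 0, 0.002], 0], [[-0.008, 0, 0.005], 0], [[-0.011, 0, 0.008], 0], [[-0.014, 0, 0.011], 0], [[-0.017, 0, 0.0136], 0]]}}

```text
clock: 31.0
tool_pos: [0.4802, 0.2435, 0.143]
orientation: [180.0, 0.0, 38.9]
force: [-1.1, 0.2, -0.0]
opening: 0.0004
gripper_force: 0.3
```

```bash
python3 q.py
```

```text
31.0 pot-frame x,y mm from axis -50.3 -1.3 tip z 77.0 yaw 38.9 F [-0.7  0.8 -0. ] 0.0003912038987208726
```

Request:
{"method": "send_rows", "body": {"deltas": [[[-0.003, 0, 0.003], 0], [[-0.006, 0, 0.006], 0], [[-0.009, 0, 0.0095], 0], [[-0.012, 0, 0.0135], 0], [[-0.0145, 0, 0.0165], 0]]}}

```text
clock: 31.42
tool_pos: [0.4718, 0.2368, 0.1303]
orientation: [180.0, -0.1, 39.0]
force: [1.0, 2.5, 12.3]
opening: 0.0007
gripper_force: 6.6
```

```bash
python3 q.py
```

```text
31.42 pot-frame x,y mm from axis -60.9 -1.3 tip z 64.3 yaw 39.0 F [ 2.4  1.3 12.3] 0.0007496681376435656
```

It has reached the stop (12 N up). Backing away and verifying.

Request:
{"method": "send_rows", "body": {"deltas": [[[0, 0, -0.01], 0], [[0.01, 0, -0.04], 0], [[0.02, 0, -0.08], 0], [[0.02, 0, -0.11], 0], [[0.02, 0, -0.11], 0]]}}

```text
clock: 31.83
tool_pos: [0.4858, 0.2479, 0.2235]
orientation: [180.0, -0.4, 39.0]
force: [-0.4, 0.1, 0.2]
opening: 0.0005
gripper_force: 0.0
```

Run:
```python
from h import *
p=ctrl.snapshot("wrist");q=ctrl.snapshot("top")
ax=np.array([np.cos(.677),np.sin(.677)])
def P(r,phi):return [*(np.array([.5185,.276])-ax*r*np.sin(phi)),.014+r*np.cos(phi)]
for ph in(1.0,1.1,1.2):print(ph,proj(p,[P(.104,ph)]).round(1),proj(p,[P(.086,ph)]).round(1))
for d in ctrl.cut_out(p,"wings")[:1]+ctrl.cut_out(p,"bolt")[:1]:print(d["conf"],np.array(d["xy"])*[640,400])
save(p,"s9.png");o=ctrl.get_obs();print(o["tool_pos"],o["force"])
```

```text
1.0 [[319.4 255.2]] [[319.5 233.2]]
1.1 [[319.4 256.2]] [[319.5 234.7]]
1.2 [[319.5 256. ]] [[319.5 235.1]]
0.65 [318.528 227.08 ]
0.79 [320.   193.32]
[0.48314274 0.24589497 0.21749325] [ 0.31700977  0.94592713 -0.4556188 ]
```

View pics/s9.png

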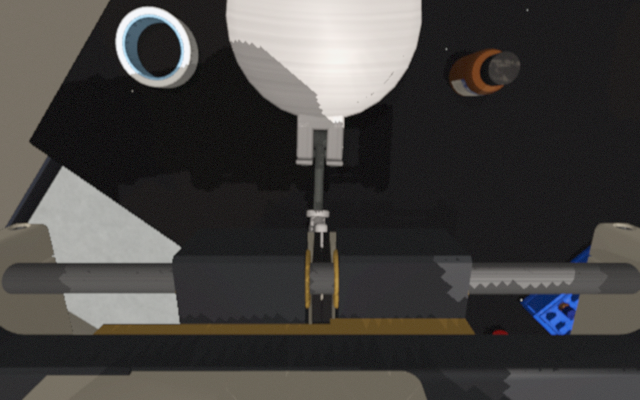

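The bolt lies out and down, with the wings at (318,227) beyond the empty slot and the fingers clear above. Handing in.

```bash
python3 -c "
from plant import ctrl
print(ctrl.close_job())"
```

```text
the job is handed in; nothing more can be done
None
```

I unscrewed the nut until its collar came clear of the lip, swung the eyebolt down to its stop and handed the job in. No verdict came back, and the nut's height above the lip was only estimated by feel, at about 1 to 1.5 mm.

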